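# Hold the check flask down in the sample reader

### The job

The grain lab's sample reader is blocked by its red cover: lift the cover off the spring ring and lay it flat, right way up, on the bench beside the reader. Then take the round amber flask from its cork ring, seat it upright in the reader's spring ring and press it down until the ring is at its lower stop, without ramming the glass; finish like that, with the gripper still holding or pushing the flask so that the ring stays pressed down. Leave the jar, the tin and the brush where they are.

Things in the scene. Friction and masses are not known exactly. Their poses are not given: they have to be found in the camera images.
- cradle: Sample reader, fixed to the bench: grey round base 140 mm across, 14 mm thick, three steel guide posts (7 mm thick, 55 mm from the axis, tops 58 mm above the bench) that carry the spring ring, and on its +x side a low black keypad box (90 mm wide, 30 mm high, reaching 124 mm from the axis). Origin: on the ring's axis at bench height; z up. Place and yaw vary.
- ring_seat (a point): Centre of the top plane of the reader's aluminium spring ring (outer diameter 88 mm, hole 60 mm, 12 mm thick, no bottom). 56 mm above the bench when up; it goes down with the ring. A seated flask rests on the hole's upper edge with the centre of its ball about 29 mm above this point.
- spring_ring (a joint): How far the spring ring is pressed down, in m: 0 up (start), 0.016 at its hard lower stop. The spring pushes up with 6 N at 0 and 14 N at the stop (500 N/m on top of a 6 N preload), so the flask's own weight (about 2 to 3.5 N) does not sink it.
- cover: Loose red cover on the spring ring, 80 g: disc 88 mm across, 7 mm thick; under it a spigot 52 mm across, 6 mm deep, that drops into the ring (origin then 50 mm above the bench); on top a black upright knob 26 mm thick, 32 mm tall; 45 mm tall in all. Origin: centre of the spigot's underside, on which it stands when laid on the bench; z up.
- cover_knob (a point): Centre of the top of the cover's knob, 45 mm above the cover's origin.
- flask: Loose sealed round flask of amber glass, 0.2 to 0.36 kg, weighted low: ball of 84 mm diameter, straight neck 30 mm thick ending in a black stopper of the same thickness; 142 mm tall, neck free from 84 to 142 mm above the lowest point. Origin: lowest point of the ball; z along the neck. Starts upright in the cork ring, lowest point about 19 mm above the bench.
- flask_center (a point): Centre of the flask's ball, 42 mm above the flask's origin along the neck.
- cork_ring: Cork ring in which the flask stands at the start, fixed to the bench: outer diameter 100 mm, hole 56 mm, 30 mm high. Origin: centre of its underside. Reader and cork ring swap sides from run to run; one stands at y of 140 mm or more, the other at -140 mm or less, and the bench between them is free.
- jar: Bystander: jar with a white lid, 64 mm across, 90 mm tall, standing on the bench to one side. Origin: centre of its underside. Leave it alone.
- tin: Bystander: aluminium tin, 68 mm across, 80 mm tall, standing on the bench to one side. Origin: centre of its underside. Leave it alone.
- brush: Bystander: hand brush lying on the bench beyond the work, roughly along y. Leave it alone.
Things that resemble listed ones, but are neither listed nor needed, are in the scene too. Of the things like the flask, leave any that is blue, pink or purple; of the rest the larger one is meant.

How it is judged:
By the outcome, as a careful person would: the job done as asked, in the order asked, and still so for the second after the job is handed in, while the arm keeps its last pose, push and grip.
It also fails if it takes over 54 s, if anything falls off the work surface, if the arm or the gripper's body presses on something with over 40 N, if the wrist force passes 120 N, or if a joint passes its speed limit or range.

### The arm

A 7-joint arm with a two-finger parallel gripper is mounted at the origin on the work surface. World frame = base frame: x ahead of the robot, y to its left, z up, the work surface at z = 0. Lengths are in m, angles in rad, forces in N, time in s.
With the tool pointing down it reaches from about 0.425 to 0.925 m from the base axis. Payload 6.8 kg.
Tool frame: the origin (TCP) lies at the very end of the fingers, on their centre line; the grasp point (between the pads) lies r.tcp_to_grasp behind it (r.tcp_to_grasp is the distance from the TCP to the grasp point, in m); z points along the fingers, y is the line along which they close (so a half turn about z gives the same grasp; the last joint's range is limited). The gripper opens to 88 mm and grips with 3 to 60 N. Pads are 20 mm wide; open, the fingers measure 115 mm over their backs; the gripper's body (75 mm by 178 mm) begins 61 mm behind the grasp point.
Start: joints at [1.217, 0.477, 0.022, 1.555, -0.011, 1.109, -0.083], TCP at [0.164, -0.655, 0.223] pointing down, gripper open.
Joint ranges: [-2.96, 2.96], [-0.34, 2.1], [-1.41, 1.46], [0.24, 2.44], [-1.37, 4.51], [0.17, 1.92], [-2.96, 2.96]. Speed limits (rad/s): [2.39, 2.39, 3.14, 3.14, 3.14, 3.14, 3.14].

### API

Orientations are given as a rotation vector (axis times angle).
In Python, from rig import r gives the robot as it stands.
- The arm moves only by the tool send_path, called after "Emit:" as name(argument=value, ...) on one line, values as JSON. Schema: {"type":"object","properties":{"steps":{"type":"array","items":{"type":"array","prefixItems":[{"type":"array","items":{"type":"number"},"minItems":3,"maxItems":3},{"type":"number"}],"minItems":2,"maxItems":2},"minItems":1,"maxItems":20},"aperture":{"type":"number"},"clamp_n":{"type":"number"},"only":{"type":"string"},"quiet":{"type":"boolean"},"lines":{"type":"string"}},"required":["steps"],"additionalProperties":false}. steps is a list of rows, 1 to 20 of them, each written [[dx, dy, dz], turn]: dx, dy, dz in parts of the range, where 1.0 means 1 m, then a turn about the tool's z in normalised numbers (1 is 180 degrees); each row shifts and turns the commanded pose from where the row before left it, along the tool's axes as they then stand; what a row does not reach is not made up. A row lasts 1/12 s, in which the tool goes at most 0.0417 m and 0.125 rad, less where a joint would pass 70% of its speed; a pose out of reach is approached as far as the arm can. aperture is the finger opening in m, set as the call begins (left out keeps the last). The fingers move at their own pace and stop on an object; clamp_n is the grip in N (left out, the last holds). Time passes only in rows, so rows that do not move let the fingers close. The tool returns the time, the measured TCP pose, the force, the opening and the grip force at its end. only (a regular expression) keeps the lines of the reply that match it, lines (a string "A,B") keeps lines A to B, and quiet returns only ok. Shift and turn numbers lie between -1 and 1, and a call with a number outside is refused. Input that does not fit is refused with a message, and nothing moves.
- r.observe(): the state, without advancing time (a new reading comes with each control period).
- r.get_image(name): name is "scene" or "side" or "wrist"; returns (picture, depth): 480x640x3 uint8, blue, green, red; 480x640 float32, m along the optical axis (not along the pixel's ray), 0 where there is no reading.
- r.camera_params(name): a dict with "fx", "fy", "cx", "cy" (pixels), "R" (3x3) and "t" (3): a world point X has camera coordinates R X + t. Camera axes: x right, y down, z forward; pixel columns grow to the right and rows downward; lengths in m; the calibration is good to about 2 mm. A picture is of the moment at which its call begins: read the wrist's pose just before it. camera_params takes no time and is no camera call; for the wrist camera it gives the pose at the moment of the call.
- r.hand_in(): hands the job in; it is judged then, once.
The state is a dict: "time_s": time; "joints": joint angles; "joint_velocities": joint speeds; "joint_efforts": joint torques, N m; "eef_pos": TCP position; "orientation": TCP orientation; "wrist_force": force on the tool from outside, world axes, zero at the start; "ft_torque": the same for the moment, N m; "finger_gap": finger opening in m; "grasp_force": force on a finger pad.
Only numpy, scipy, OpenCV 4.12 (cv2) and the standard library are available. Lean on these libraries where they do the work, as an engineer would, in place of code of your own. Each camera call takes 0.05 s, during which the arm holds its last target. There are 200 camera calls.

## Working session

There is one attempt and no reset: what is moved stays moved. The work goes in short steps, Python scripts to look and compute and a tool call to move; the robot and the scene stay as the last step left them, time stands still between calls to the robot, and variables do not carry over. Pictures are saved under pics/ and viewed, at most 10 in all, crops included, and the job is handed in when it is done.

```bash
mkdir -p pics; ls; python3 - <<'E'
from rig import r
import cv2,numpy as np
print(r.observe(), r.tcp_to_grasp)
ims=[]
for n in("scene","side"):
    p,d=r.get_image(n);c=r.camera_params(n);cv2.imwrite(f"pics/{n}0.png",p);np.save(f"pics/{n}0.npy",d)
    print(n,c["fx"],c["cx"],c["cy"],(-c["R"].T@c["t"]).round(3),c["R"].round(3).tolist())
E
```

```text
pics
{'time_s': 0.0, 'joints': array([ 1.21693065,  0.47778784,  0.02235952,  1.55639009, -0.01148295,
        1.10930156, -0.08309178]), 'joint_velocities': array([ 0.00042745, -0.00057526,  0.00149308, -0.00146853,  0.00040534,
       -0.00010496, -0.00023195]), 'joint_efforts': array([-1.08645918e-04, -5.82835686e+01,  1.53476972e+00, -2.72600502e+01,
       -5.43757912e-02,  1.70996814e-02,  1.48325498e-04]), 'eef_pos': array([ 0.1640577 , -0.65416777,  0.22171625]), 'orientation': array([-3.11619257e+00, -3.84898117e-01,  5.76828920e-04]), 'wrist_force': array([ 0.39872634,  0.68619753, -1.01867843]), 'ft_torque': array([ 0.01220191, -0.06537565,  0.04995503]), 'grasp_force': 0.0, 'finger_gap': 0.08753443662014096} 0.0187
scene 484.0859652218143 322.0079980245878 233.3512282412803 [1.131 0.082 0.992] [[-0.157, 0.988, -0.003], [0.842, 0.133, -0.522], [-0.516, -0.084, -0.853]]
side 476.372023596269 322.7390044336498 238.12924880827944 [-0.062  0.861  0.694] [[-0.795, -0.607, -0.003], [-0.294, 0.389, -0.873], [0.531, -0.693, -0.488]]
```

View pics/scene0.png

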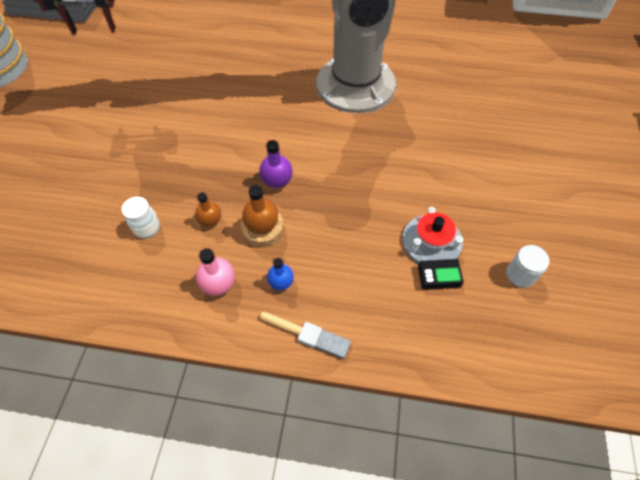

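View pics/side0.png

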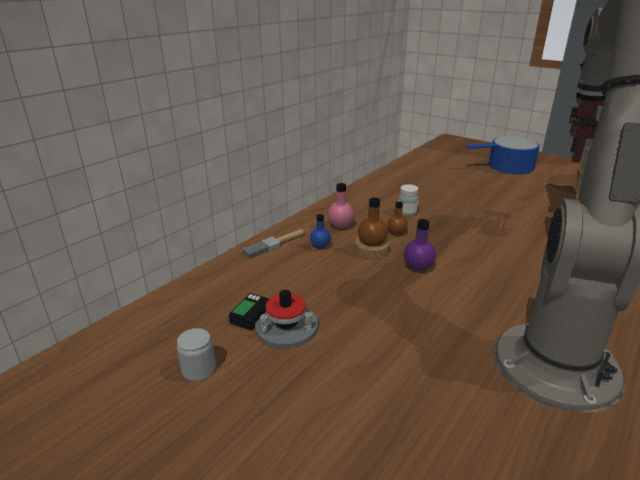

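The things that could be taken for the flask (scene px) are: large amber in the cork ring (261,215), small amber (208,213), purple (276,170), pink (215,277) and blue (281,276). By the description it is the large amber one, at (373,232) in side. The cover is at (436,232) in scene and (286,306) in side, with the keypad beside it on +x.

```bash
cat > h.py <<'E'
import cv2,numpy as np
from rig import r
def ray(c,u,v):
    R=c["R"];d=R.T@np.array([(u-c["cx"])/c["fx"],(v-c["cy"])/c["fy"],1]);return -R.T@c["t"],d/np.linalg.norm(d)
def tri(cs,ps):
    A=np.zeros((3,3));b=np.zeros(3);L=[]
    for c,p in zip(cs,ps):
        o,d=ray(c,*p);M=np.eye(3)-np.outer(d,d);A+=M;b+=M@o;L.append((o,M))
    X=np.linalg.solve(A,b);return X.round(4),[round(float(np.linalg.norm(M@(X-o)))*1000,1) for o,M in L]
def plane(c,u,v,z):
    o,d=ray(c,u,v);return (o+d*(z-o[2])/d[2]).round(4)
def mask(im,col):
    h=cv2.cvtColor(im,cv2.COLOR_BGR2HSV);H,S,V=cv2.split(h)
    return {"red":((H<4)|(H>176))&(S>200)&(V>90),"amber":(H>4)&(H<14)&(S>190)&(V>40),"black":(V<45)}[col].astype(np.uint8)*255
def blob(m,p,rad):
    k=np.zeros_like(m);cv2.circle(k,p,rad,255,-1);m=m&k
    n,l,s,c=cv2.connectedComponentsWithStats(m);i=1+np.argmax(s[1:,4]);return (l==i).astype(np.uint8)*255,c[i],s[i]
def ball(m):
    m=cv2.morphologyEx(m,cv2.MORPH_CLOSE,np.ones((7,7)))
    D=cv2.distanceTransform(cv2.copyMakeBorder(m,1,1,1,1,cv2.BORDER_CONSTANT),2,5)[1:-1,1:-1];ys,xs=np.where(D>D.max()-.3);return (xs.mean(),ys.mean()),D.max()
E
python3 - <<'E'
from h import *
S,T=cv2.imread("pics/scene0.png"),cv2.imread("pics/side0.png")
cs=[r.camera_params("scene"),r.camera_params("side")]
def two(f,a,b): 
    x,y=f(S,*a),f(T,*b);print(x,y);return tri(cs,[x[0],y[0]])
bf=lambda im,p,rad: ball(blob(mask(im,"amber"),p,rad)[0])
bl=lambda col:(lambda im,p,rad:(lambda q:(q[1],q[2]))(blob(mask(im,col),p,rad)))
print("ball",two(bf,((261,213),26),((373,230),24)))
print("small",two(bf,((208,213),20),((398,225),14)))
print("stopper",two(bl("black"),((257,193),14),((374,203),10)))
print("knob",two(bl("black"),((438,224),12),((286,297),11)))
print("red",two(bl("red"),((436,232),25),((286,306),25)))
a=S[150:310,180:330];b=T[170:330,240:420]
z=lambda q:cv2.resize(q,(390,390))
cv2.imwrite("pics/crop0.png",np.hstack([z(a),z(S[190:300,380:490])]))
E
```

```text
((np.float64(260.5), np.float64(215.0)), np.float32(15.787598)) ((np.float64(371.0), np.float64(219.0)), np.float32(1.0))
ball (array([ 0.5543, -0.1558,  0.091 ]), [6.0, 6.0])
((np.float64(207.5), np.float64(213.5)), np.float32(10.984499)) ((np.float64(399.0), np.float64(215.0)), np.float32(1.0))
small (array([ 0.5416, -0.2922,  0.0511]), [8.7, 8.7])
(array([255.80681818, 193.11363636]), array([250, 186,  12,  14,  88], dtype=int32)) (array([374.32183908, 202.26436782]), array([370, 198,  10,  10,  87], dtype=int32))
stopper (array([ 0.5424, -0.1588,  0.1482]), [0.3, 0.3])
(array([437.40697674, 224.24418605]), array([433, 218,  10,  13,  86], dtype=int32)) (array([285.07692308, 298.14201183]), array([280, 290,  11,  17, 169], dtype=int32))
knob (array([0.5138, 0.2436, 0.0765]), [0.9, 0.9])
(array([435.15122873, 229.55954631]), array([419, 214,  35,  30, 529], dtype=int32)) (array([274.        , 313.33333333]), array([273, 313,   3,   2,   3], dtype=int32))
red (array([0.5193, 0.2553, 0.0466]), [15.5, 15.5])
```

View pics/crop0.png

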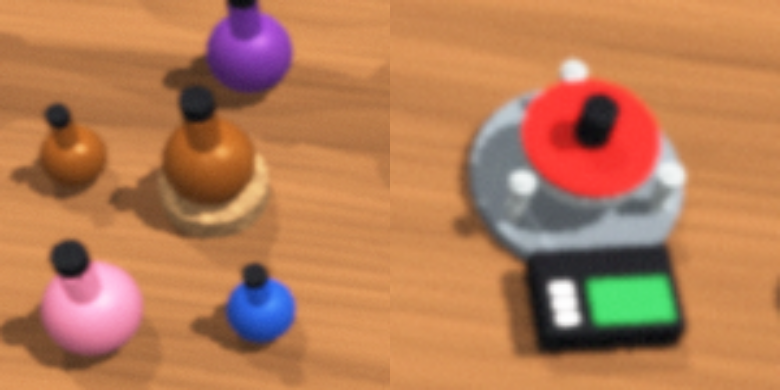

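The crop confirms it: the large amber flask in the cork ring (261,215) is about 1.5 times the small amber one. The red cover is on the ring, with the knob at (437,224). Next I get the moves in tool axes and fix the side colour masks.

```bash
cat >> h.py <<'E'
from scipy.spatial.transform import Rotation as Ro
def to(p,o=None,P=None):
    s=r.observe();R=Ro.from_rotvec(s["orientation"]).as_matrix()
    return (R.T@(np.array(p)-(s["eef_pos"] if o is None else o))).round(4)
E
python3 - <<'E'
from h import *
S,T=cv2.imread("pics/scene0.png"),cv2.imread("pics/side0.png");hs=cv2.cvtColor(T,cv2.COLOR_BGR2HSV)
for p in((373,234),(366,228),(380,238),(275,306),(290,314)):print(p,hs[p[1],p[0]])
print(Ro.from_rotvec(r.observe()["orientation"]).as_matrix().round(3).tolist())
cs=[r.camera_params("scene"),r.camera_params("side")]
print("ball ray z.061",plane(cs[0],260.5,215,.061),"stopper top/centre")
def m(lo,hi,p,rad):return blob(cv2.inRange(hs,lo,hi),p,rad)
b=m((3,170,20),(12,255,160),(373,232),18);print(b[1:],ball(b[0]))
q=m((0,190,60),(3,255,255),(286,306),25);print(q[1:])
print(tri(cs,[(260.5,215),ball(b[0])[0]]))
a=to([.5,-.3,.222]);print(a,to([.51,.24,.222],[.5,-.3,.222]))
c=r.camera_params("wrist");s=r.observe();Rt=Ro.from_rotvec(s["orientation"]).as_matrix()
print("wristcam in tool",Rt.T@(-c["R"].T@c["t"]-s["eef_pos"]),(Rt.T@c["R"].T).round(2).tolist(),c["fx"])
E
```

```text
(373, 234) [ 12 152  94]
(366, 228) [ 13 174  98]
(380, 238) [ 13 164  70]
(275, 306) [  1 187 132]
(290, 314) [  1 199 149]
[[0.97, 0.243, -0.0], [0.243, -0.97, 0.002], [-0.0, -0.002, -1.0]]
ball ray z.061 [ 0.5407 -0.1589  0.061 ] stopper top/centre
(array([374.5, 222. ]), array([374, 222,   2,   1,   2], dtype=int32)) ((np.float64(374.5), np.float64(222.0)), np.float32(1.0))
(array([284.96231156, 307.34673367]), array([266, 294,  39,  25, 398], dtype=int32))
(array([ 0.5465, -0.1597,  0.0813]), [7.8, 7.8])
[ 4.120e-01 -2.618e-01  2.000e-04] [ 0.1411 -0.5213  0.0008]
wristcam in tool [ 0.08047422  0.00130711 -0.16265882] [[0.0, -0.96, -0.29], [1.0, 0.0, -0.0], [0.0, -0.29, 0.96]] 331.2466973512126
```

Emit:
send_path(steps=[[[0.032,-0.0205,0],0],[[0.032,-0.0205,0],0],[[0.032,-0.0205,0],0],[[0.032,-0.0205,0],0],[[0.032,-0.0205,0],0],[[0.032,-0.0205,0],0],[[0.032,-0.0205,0],0],[[0.032,-0.0205,0],0],[[0.032,-0.0205,0],0],[[0.032,-0.0205,0],0],[[0.032,-0.0205,0],0],[[0.032,-0.0205,0],0],[[0.028,-0.016,0],0]], aperture=0.06, clamp_n=20)

```text
time_s: 1.18
eef_pos: [0.5015, -0.2976, 0.2225]
orientation: [-3.117, -0.388, 0.0]
wrist_force: [0.0, 0.2, -0.4]
finger_gap: 0.0599
grasp_force: 0.0
```

Emit:
send_path(steps=[[[0.01,-0.0375,0],0],[[0.01,-0.0375,0],0],[[0.01,-0.0375,0],0],[[0.01,-0.0375,0],0],[[0.01,-0.0375,0],0],[[0.01,-0.0375,0],0],[[0.01,-0.0375,0],0],[[0.01,-0.0375,0],0],[[0.01,-0.0375,0],0],[[0.01,-0.0375,0],0],[[0.01,-0.0375,0],0],[[0.01,-0.0375,0],0],[[0.01,-0.0375,0],0],[[0.01,-0.035,0],0],[[0,0,0],0],[[0,0,0],0]])

```text
time_s: 2.52
eef_pos: [0.5078, 0.243, 0.2222]
orientation: [-3.116, -0.392, 0.002]
wrist_force: [-0.1, 0.1, -1.0]
finger_gap: 0.0599
grasp_force: 0.0
```

```bash
python3 - <<'E'
from h import *
c=r.camera_params("wrist");p,d=r.get_image("wrist");cv2.imwrite("pics/w1.png",p);np.save("pics/w1.npy",d)
np.savez("pics/w1c.npz",**c)
print(r.observe()["joints"].round(2))
m=mask(p,"red");b=blob(m,(320,240),300);print(b[1:])
cn=max(cv2.findContours(b[0],0,2)[0],key=cv2.contourArea);e=cv2.fitEllipse(cv2.convexHull(cn));print(e,plane(c,*e[0],.063))
k=blob(mask(p,"black"),(int(e[0][0]),int(e[0][1])),60);print(k[1:])
print(tri([c,r.camera_params("scene")],[k[1],(437.4,224.2)]),to([.5138,.2436,.068]))
E
```

```text
[-0.19  0.33 -0.45  1.8   0.16  1.05 -2.03]
(array([333.2644, 223.3708]), array([ 287,  176,   75,   80, 2500], dtype=int32))
((322.68511962890625, 216.49331665039062), (73.4995346069336, 83.14125061035156), 38.82173538208008) [0.5122 0.2393 0.063 ]
(array([322.13913043, 217.7       ]), array([308, 205,  24,  31, 230], dtype=int32))
(array([0.5154, 0.2414, 0.0808]), [0.8, 0.8]) [ 0.0062 -0.0017  0.1541]
```

View pics/w1.png

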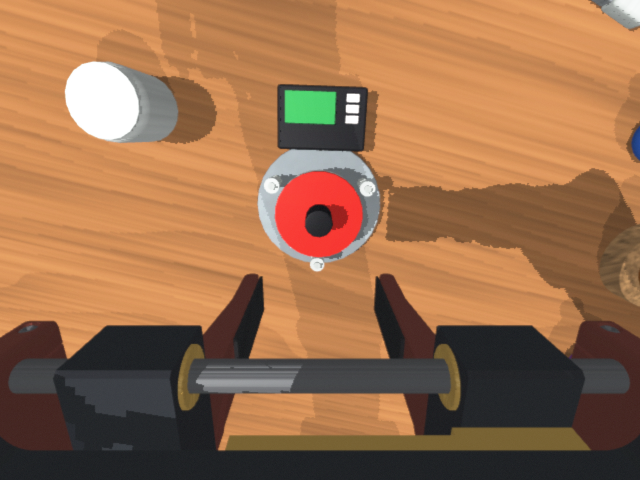

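The wrist view shows the reader with its red disc centred at about (319.5,214) and the knob at (319,220). The post tops are at (272,185), (367,188) and (317,264), with the keypad above them. The jar is at (105,100), well clear.

```bash
python3 - <<'E'
from h import *
c=dict(np.load("pics/w1c.npz"));c2=r.camera_params("scene")
P=np.array([plane(c,*p,.058) for p in((272,185),(367,188),(317,264))]);print(P)
A=np.c_[2*P[:,:2],np.ones(3)];x=np.linalg.solve(A,(P[:,:2]**2).sum(1));print("axis",x[:2],"rad",np.sqrt(x[2]+x[0]**2+x[1]**2))
print("red",plane(c,319.5,214,.063))
p=cv2.imread("pics/w1.png");h=p[195:245,295:345].max(2)<60
n,l,s,ce=cv2.connectedComponentsWithStats(h.astype(np.uint8));i=1+np.argmax(s[1:,4]);k=ce[i]+[295,195];print("knob",k,s[i]);print(tri([c,c2],[k,(437.4,224.2)]))
d=np.load("pics/w1.npy");print("depth",d[218,319],"z",[ (lambda o,dd:(o+dd*d[v,u]/(c["R"]@dd)[2]).round(4).tolist())(*ray(c,u,v)) for u,v in((319,218),(300,235),(340,190))])
E
```

```text
[[0.5294 0.2953 0.058 ]
 [0.5498 0.2039 0.058 ]
 [0.4596 0.2318 0.058 ]]
axis [0.51266088 0.24358733] rad 0.05435437702739743
red [0.5139 0.243  0.063 ]
knob [319.00792393 220.34865293] [ 11  10  27  31 631]
(array([0.5102, 0.243 , 0.0728]), [0.6, 0.6])
depth 0.29766452 z [[0.5174, 0.2444, 0.0952], [0.4883, 0.2567, 0.0647], [0.5422, 0.2298, 0.0644]]
```

All checks hold: post radius 54.4 mm, knob top 95 mm and disc top 64 mm. I'll descend to TCP z of about 0.069.

Emit:
send_path(steps=[[[0.0055,0.001,0.03],0],[[0,0,0.03],0],[[0,0,0.03],0],[[0,0,0.025],0],[[0,0,0.02],0],[[0,0,0.01],0],[[0,0,0.008],0],[[0,0,0],0],[[0,0,0],0]], aperture=0.06)

```text
time_s: 3.32
eef_pos: [0.5149, 0.2405, 0.0703]
orientation: [3.118, 0.384, 0.001]
wrist_force: [0.0, -0.0, 0.7]
finger_gap: 0.0601
grasp_force: 0.0
```

Emit:
send_path(steps=[[[0,0,0],0],[[0,0,0],0],[[0,0,0],0],[[0,0,0],0],[[0,0,0],0],[[0,0,0],0]], aperture=0, clamp_n=20)

```text
time_s: 3.82
eef_pos: [0.5146, 0.2413, 0.0701]
orientation: [-3.117, -0.385, -0.001]
wrist_force: [0.1, 0.0, 2.9]
finger_gap: 0.0258
grasp_force: 20.0
```

Emit:
send_path(steps=[[[0,0,-0.008],0],[[0,0,-0.015],0],[[0,0,-0.02],0],[[0,0,-0.025],0],[[0,0,-0.025],0],[[0,0,0],0],[[0,0,0],0]])

```text
time_s: 4.4
eef_pos: [0.5152, 0.2411, 0.1643]
orientation: [-3.117, -0.385, -0.005]
wrist_force: [0.5, -0.3, -1.5]
finger_gap: 0.0255
grasp_force: 20.0
```

Emit:
send_path(steps=[[[-0.005,0.017,0],0],[[-0.011,0.033,0],0],[[-0.011,0.033,0],0],[[-0.011,0.033,0],0],[[-0.011,0.027,0],0],[[-0.006,0.014,0],0],[[0,0,0],0],[[0,0,0.03],0],[[0,0,0.03],0],[[0,0,0.03],0],[[0,0,0.025],0],[[0,0,0.015],0],[[0,0,0],0],[[0,0,0],0],[[0,0,0],0]])

```text
time_s: 5.65
eef_pos: [0.4996, 0.076, 0.0332]
orientation: [-3.117, -0.386, -0.001]
wrist_force: [0.7, 0.1, -0.4]
finger_gap: 0.0253
grasp_force: 20.0
```

Emit:
send_path(steps=[[[0,0,0.005],0],[[0,0,0.004],0],[[0,0,0.002],0],[[0,0,0.001],0],[[0,0,0],0],[[0,0,0],0]])

```text
time_s: 6.15
eef_pos: [0.4993, 0.0752, 0.0208]
orientation: [3.118, 0.385, 0.0]
wrist_force: [-0.2, 0.8, -1.0]
finger_gap: 0.0255
grasp_force: 20.0
```

Emit:
send_path(steps=[[[0,0,0.001],0],[[0,0,0],0],[[0,0,0],0]])

```text
time_s: 6.4
eef_pos: [0.4995, 0.0752, 0.02]
orientation: [3.118, 0.385, 0.001]
wrist_force: [-1.0, -0.2, 3.5]
finger_gap: 0.0255
grasp_force: 20.0
```

Emit:
send_path(steps=[[[0,0,0],0],[[0,0,0],0],[[0,0,0],0],[[0,0,0],0]], aperture=0.06)

```text
time_s: 6.73
eef_pos: [0.4992, 0.0752, 0.0196]
orientation: [-3.118, -0.385, 0.0]
wrist_force: [-0.4, -0.1, 1.5]
finger_gap: 0.0489
grasp_force: 0.0
```

Emit:
send_path(steps=[[[0,0,-0.015],0],[[0,0,-0.03],0],[[0,0,-0.04],0],[[0,0,-0.04],0],[[0,0,-0.04],0],[[0,0,-0.035],0],[[0,0,0],0],[[0,0,0],0]])

```text
time_s: 7.4
eef_pos: [0.5005, 0.0754, 0.2216]
orientation: [3.118, 0.385, 0.007]
wrist_force: [0.7, -1.0, 0.4]
finger_gap: 0.0599
grasp_force: 0.0
```

```bash
python3 - <<'E'
from h import *
c=r.camera_params("wrist");p,d=r.get_image("wrist");cv2.imwrite("pics/w2.png",p)
m=mask(p,"red");ys,xs=np.where(m>0);u,v=(xs.min()+xs.max())/2,(ys.min()+ys.max())/2;print(u,v,plane(c,u,v,.013))
o=[]
for a,b in((u-25,v),(u+25,v),(u,v+25),(u,v-25)):
    O,dd=ray(c,a,b);o.append((O+dd*d[int(b),int(a)]/(c["R"]@dd)[2]).round(4).tolist())
print(o)
E
```

```text
330.5 199.5 [0.5159 0.0646 0.013 ]
[[0.5093, 0.0921, 0.0146], [0.5212, 0.0355, 0.0024], [0.488, 0.0573, 0.0144], [0.5418, 0.071, 0.0009]]
```

View pics/w2.png

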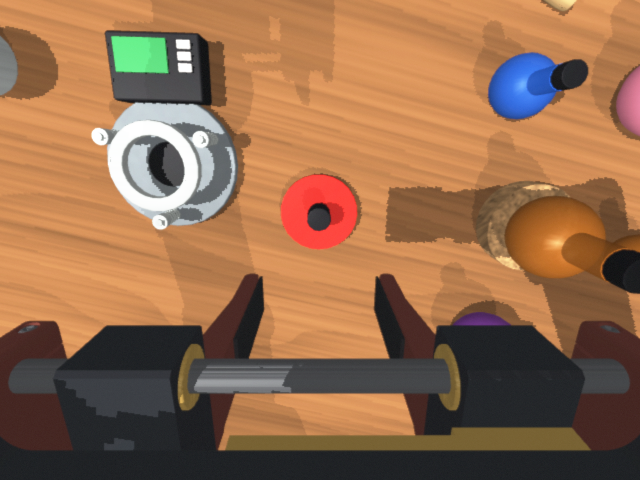

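The cover lies flat and upright at (319,211), and the ring is free at (153,166) at its full height. Next, over the flask.

Emit:
send_path(steps=[[[-0.001,0.017,0],0],[[-0.003,0.035,0],0],[[-0.003,0.035,0],0],[[-0.003,0.035,0],0],[[-0.003,0.035,0],0],[[-0.002,0.035,0],0],[[-0.002,0.03,0],0],[[-0.001,0.015,0],0],[[0,0,0],0],[[0,0,0],0]], aperture=0.06)

```text
time_s: 8.28
eef_pos: [0.5382, -0.159, 0.2174]
orientation: [-3.116, -0.383, 0.006]
wrist_force: [-0.2, 0.4, -0.2]
finger_gap: 0.0599
grasp_force: 0.0
```

```bash
python3 - <<'E'
from h import *
c=r.camera_params("wrist");p,d=r.get_image("wrist");cv2.imwrite("pics/w3.png",p)
c2=r.camera_params("scene");print(r.observe()["eef_pos"])
m=mask(p,"amber");b=blob(m,(320,215),90);q=ball(b[0]);print(q,plane(c,*q[0],.061),tri([c,c2],[q[0],(260.5,215)]))
k=blob((p.max(2)<60).astype(np.uint8)*255,(320,240),55);print(k[1:],tri([c,c2],[k[1],(255.8,193.1)]))
# ring in w2 and scene now
s,_=r.get_image("scene");cv2.imwrite("pics/scene1.png",s);cv2.imwrite("pics/s1c.png",cv2.resize(s[180:310,370:500],(390,390),interpolation=2))
cv2.imwrite("pics/w3s.png",np.hstack([cv2.resize(p,(520,390)),cv2.resize(s[190:290,390:460],(273,390))]))
E
```

```text
[ 0.53852347 -0.15764284  0.21793499]
((np.float64(327.0), np.float64(220.0)), np.float32(4.0)) [ 0.5404 -0.1675  0.061 ] (array([ 0.5366, -0.1647,  0.052 ]), [3.9, 3.9])
(array([321.38754045, 246.83899676]), array([ 302,  225,   38,   44, 1236], dtype=int32)) (array([ 0.5383, -0.1613,  0.1422]), [0.7, 0.7])
```

View pics/w3s.png

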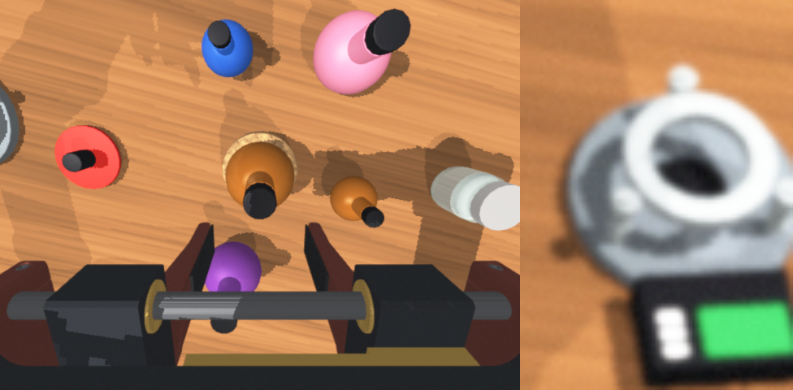

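The stopper top is at about (319,250) in the full wrist picture, centred between the fingers, with the ball at (319,213). Purple is behind and clear. The empty ring is at about (436,230) in scene.

```bash
python3 - <<'E'
from h import *
c=r.camera_params("wrist");c2=r.camera_params("scene")
print("ball",plane(c,319,213,.061),tri([c,c2],[(319,213),(260.5,215)]),"stoptop",plane(c,319,250,.161))
# wrist cam at w2: rebuild from w1 calib (same orientation), shifted by TCP difference
w=dict(np.load("pics/w1c.npz"));dT=np.array([.5005,.0754,.2216])-np.array([.5078,.243,.2222]);w["t"]=w["t"]-w["R"]@dT
print("ring",tri([w,c2],[(154,165),(436.1,230.2)]),plane(w,154,165,.056),plane(c2,436.1,230.2,.056))
print(to([.5405,-.1595,.125]))
E
```

```text
ball [ 0.5459 -0.156   0.061 ] (array([ 0.5489, -0.1554,  0.074 ]), [0.1, 0.1]) stoptop [ 0.5425 -0.1572  0.161 ]
ring (array([0.5112, 0.2456, 0.0494]), [0.5, 0.5]) [0.5123 0.2431 0.056 ] [0.5159 0.2441 0.056 ]
[0.0012 0.003  0.0934]
```

Emit:
send_path(steps=[[[0.004,0.001,0.01],0],[[0,0,0.025],0],[[0,0,0.025],0],[[0,0,0.02],0],[[0,0,0.013],0],[[0,0,0.007],0],[[0,0,0.003],0],[[0,0,0],0],[[0,0,0],0]])

```text
time_s: 9.13
eef_pos: [0.5442, -0.1587, 0.1173]
orientation: [3.118, 0.386, 0.002]
wrist_force: [-0.3, -0.4, 0.2]
finger_gap: 0.0598
grasp_force: 0.0
```

Emit:
send_path(steps=[[[0,0,0],0],[[0,0,0],0],[[0,0,0],0],[[0,0,0],0],[[0,0,0],0],[[0,0,0],0],[[0,0,0],0]], aperture=0, clamp_n=40)

```text
time_s: 9.72
eef_pos: [0.5437, -0.1588, 0.1169]
orientation: [-3.118, -0.385, -0.0]
wrist_force: [-0.3, 0.2, 2.7]
finger_gap: 0.0298
grasp_force: 40.0
```

Emit:
send_path(steps=[[[0,0,-0.004],0],[[0,0,-0.01],0],[[0,0,-0.02],0],[[0,0,-0.03],0],[[0,0,-0.03],0],[[0,0,-0.015],0],[[0,0,0],0],[[0,0,0],0]])

```text
time_s: 10.38
eef_pos: [0.5436, -0.1593, 0.2262]
orientation: [3.117, 0.385, 0.002]
wrist_force: [0.1, -0.2, -3.4]
finger_gap: 0.0296
grasp_force: 40.0
```

Emit:
send_path(steps=[[[0.003,-0.015,0],0],[[0.005,-0.03,0],0],[[0.006,-0.034,0],0],[[0.006,-0.034,0],0],[[0.006,-0.034,0],0],[[0.006,-0.034,0],0],[[0.006,-0.034,0],0],[[0.006,-0.034,0],0],[[0.006,-0.034,0],0],[[0.006,-0.034,0],0],[[0.005,-0.034,0],0],[[0.004,-0.027,0],0],[[0.003,-0.02,0],0],[[0.002,-0.01,0],0],[[0,0,0],0],[[0,0,0],0],[[0,0,0],0]])

```text
time_s: 11.8
eef_pos: [0.5125, 0.2513, 0.2248]
orientation: [3.117, 0.381, -0.002]
wrist_force: [0.1, -0.6, -3.0]
finger_gap: 0.0292
grasp_force: 40.0
```

```bash
python3 - <<'E'
from h import *
print(r.observe()["eef_pos"])
s,_=r.get_image("scene");t,_=r.get_image("side");w,_=r.get_image("wrist")
z=lambda q:cv2.resize(q,(260,390),interpolation=2)
cv2.imwrite("pics/v4.png",np.hstack([z(s[150:270,400:480]),z(t[190:355,230:340]),z(w[100:400,220:420])]))
for n,i in(("scene",s),("side",t),("wrist",w)):cv2.imwrite(f"pics/{n}4.png",i)
E
```

```text
[0.51248575 0.2513161  0.2247909 ]
```

View pics/v4.png

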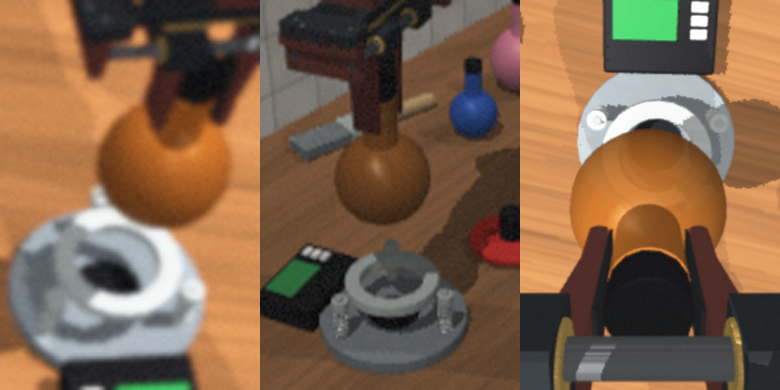

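The flask is held upright over the ring. Its ball centre is at about (450.6,200.5) in scene, (281.8,264.7) in side and (318.8,258.5) in wrist. I'll triangulate the ball against the ring.

```bash
python3 - <<'E'
from h import *
C=[r.camera_params(n) for n in("scene","side","wrist")]
P=[(450.6,200.5),(281.8,264.7),(318.8,258.5)]
print(tri(C,P),tri(C[:2],P[:2]),r.observe()["eef_pos"])
# ring seen in the side crop: outer x 345-438, y 247?-316 -> centre
q=((391.5-260)/2.364+230,282/2.364+190);q2=(120/3.25+400,263/3.25+150)
print(q,q2,plane(C[1],*q,.056),plane(C[0],*q2,.056),tri(C[:2],[q2,q]))
print(to([.513,.2436,.15]))
E
```

```text
(array([0.5109, 0.2514, 0.1676]), [0.6, 0.9, 1.5]) (array([0.5112, 0.2521, 0.1674]), [0.2, 0.2]) [0.51269711 0.25185344 0.22548454]
(285.6260575296108, 309.28934010152284) (436.9230769230769, 230.9230769230769) [0.5056 0.2538 0.056 ] [0.5176 0.246  0.056 ] (array([0.5124, 0.247 , 0.0485]), [0.4, 0.4])
[-0.0017  0.008   0.0755]
```

Emit:
send_path(steps=[[[-0.0006,0.0077,0],0],[[0,0,0.01],0],[[0,0,0.02],0],[[0,0,0.02],0],[[0,0,0.015],0],[[0,0,0.008],0],[[0,0,0],0],[[0,0,0],0],[[0,0,0],0]], aperture=0, clamp_n=45)

```text
time_s: 12.7
eef_pos: [0.5142, 0.2464, 0.1535]
orientation: [-3.117, -0.385, -0.002]
wrist_force: [0.4, -0.5, -3.0]
finger_gap: 0.0298
grasp_force: 45.0
```

Emit:
send_path(steps=[[[0,0,0.002],0],[[0,0,0.002],0],[[0,0,0.001],0],[[0,0,0.001],0],[[0,0,0.001],0],[[0,0,0],0],[[0,0,0],0]])

```text
time_s: 13.28
eef_pos: [0.5135, 0.2461, 0.1456]
orientation: [3.118, 0.385, -0.0]
wrist_force: [0.8, -0.4, -3.5]
finger_gap: 0.0293
grasp_force: 45.0
```

Emit:
send_path(steps=[[[0,0.0015,0.001],0],[[0,0,0.001],0],[[0,0,0.001],0],[[0,0,0],0],[[0,0,0],0]])

```text
time_s: 13.7
eef_pos: [0.5138, 0.2446, 0.1426]
orientation: [3.118, 0.385, -0.0]
wrist_force: [0.7, -0.9, -2.8]
finger_gap: 0.0294
grasp_force: 45.0
```

Emit:
send_path(steps=[[[0,0,0.001],0],[[0,0,0.001],0],[[0,0,0],0],[[0,0,0],0]])

```text
time_s: 14.03
eef_pos: [0.514, 0.2448, 0.141]
orientation: [-3.118, -0.385, -0.001]
wrist_force: [-0.4, -0.2, 0.3]
finger_gap: 0.0297
grasp_force: 45.0
```

Emit:
send_path(steps=[[[0,0,0.001],0],[[0,0,0.001],0],[[0,0,0],0],[[0,0,0],0]])

```text
time_s: 14.37
eef_pos: [0.514, 0.2448, 0.139]
orientation: [-3.118, -0.385, -0.001]
wrist_force: [-1.7, -1.6, 4.8]
finger_gap: 0.0294
grasp_force: 45.0
```

Emit:
send_path(steps=[[[-0.0012,0.0007,0.001],0],[[0,0,0.001],0],[[0,0,0.001],0],[[0,0,0.001],0],[[0,0,0],0],[[0,0,0],0]])

```text
time_s: 14.87
eef_pos: [0.5136, 0.2445, 0.1352]
orientation: [-3.117, -0.385, -0.003]
wrist_force: [0.9, 0.3, 6.1]
finger_gap: 0.0292
grasp_force: 45.0
```

Emit:
send_path(steps=[[[0,0,0.001],0],[[0,0,0.001],0],[[0,0,0.001],0],[[0,0,0.001],0],[[0,0,0.001],0],[[0,0,0],0],[[0,0,0],0]])

```text
time_s: 15.45
eef_pos: [0.5137, 0.2445, 0.1305]
orientation: [-3.117, -0.385, -0.003]
wrist_force: [0.7, 0.8, 8.2]
finger_gap: 0.0297
grasp_force: 45.0
```

Force follows the spring's slope and the lateral load is small. On to the stop.

Emit:
send_path(steps=[[[0,0,0.001],0],[[0,0,0.001],0],[[0,0,0.001],0],[[0,0,0],0],[[0,0,0],0]])

```text
time_s: 15.87
eef_pos: [0.5138, 0.2446, 0.1277]
orientation: [-3.117, -0.385, -0.004]
wrist_force: [-0.0, 0.5, 9.5]
finger_gap: 0.0295
grasp_force: 45.0
```

Emit:
send_path(steps=[[[0,0,0.001],0],[[0,0,0.001],0],[[0,0,0],0],[[0,0,0],0]])

```text
time_s: 16.2
eef_pos: [0.5138, 0.2446, 0.1258]
orientation: [-3.117, -0.385, -0.004]
wrist_force: [-0.8, 0.7, 10.5]
finger_gap: 0.0291
grasp_force: 45.0
```

Emit:
send_path(steps=[[[0,0,0.001],0],[[0,0,0],0],[[0,0,0],0]])

```text
time_s: 16.45
eef_pos: [0.5138, 0.2446, 0.1248]
orientation: [-3.117, -0.385, -0.004]
wrist_force: [-0.8, 0.1, 10.6]
finger_gap: 0.0296
grasp_force: 45.0
```

Emit:
send_path(steps=[[[0,0,0.001],0],[[0,0,0],0],[[0,0,0],0]])

```text
time_s: 16.7
eef_pos: [0.514, 0.2447, 0.1245]
orientation: [-3.117, -0.385, -0.005]
wrist_force: [-1.2, 0.9, 15.5]
finger_gap: 0.0291
grasp_force: 45.0
```

Emit:
send_path(steps=[[[0,0,0.001],0],[[0,0,0],0],[[0,0,0],0]])

```text
time_s: 16.95
eef_pos: [0.5142, 0.2448, 0.1244]
orientation: [-3.117, -0.385, -0.006]
wrist_force: [-2.7, -1.9, 22.5]
finger_gap: 0.0294
grasp_force: 45.0
```

The stop is reached: force jumped from 10.6 to 22.5 N while z held at 0.1244. I'll ease slightly and take a last look.

Emit:
send_path(steps=[[[0,0,-0.0005],0],[[0,0,0],0],[[0,0,0],0],[[0,0,0],0],[[0,0,0],0],[[0,0,0],0]])

```text
time_s: 17.45
eef_pos: [0.5141, 0.2447, 0.1245]
orientation: [-3.117, -0.385, -0.005]
wrist_force: [-3.0, -0.6, 18.4]
finger_gap: 0.0296
grasp_force: 45.0
```

```bash
python3 - <<'E'
from h import *
s,_=r.get_image("scene");t,_=r.get_image("side")
z=lambda q:cv2.resize(q,(390,390),interpolation=2)
cv2.imwrite("pics/v5.png",np.hstack([z(s[140:320,190:480][:, 110:]),z(t[190:370,220:400])]))
o=r.observe();print(o["wrist_force"],o["eef_pos"])
E
```

```text
[-1.49425539 -0.87677721 19.05791373] [0.51409436 0.24477923 0.12445168]
```

View pics/v5.png

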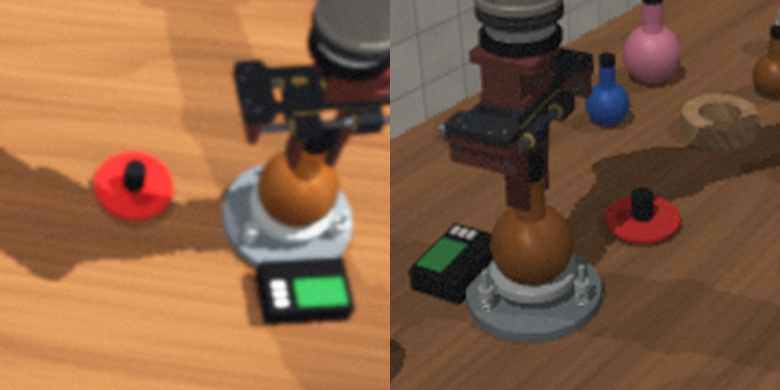

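The flask is upright in the ring, at (298,190) in the left crop and (532,245) in the right. The ring is down below the post tops, and the cover lies flat at (133,185) beside the reader. Handing in.

```bash
python3 -c "
from rig import r
print(r.hand_in())"
```

```text
the job is handed in; nothing more can be done
None
```

The job is handed in, at about 17.5 s on the robot's clock: the cover lies flat and right way up beside the reader, and the amber flask sits upright in the spring ring, held by the gripper against the lower stop with about 19 N; I did not touch the jar, tin or brush.

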